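# Unclamp a sensor housing and show its port to the inspection camera

## Robot

A 6-joint arm with a two-finger parallel gripper is mounted at the origin on the work surface. World frame = base frame: x ahead of the robot, y to its left, z up, the work surface at z = 0. Lengths are in m, angles in rad, forces in N, time in s.
With the tool pointing down it reaches from about 0.275 to 0.825 m from the base axis. Payload 4.9 kg.
Tool frame: the origin (TCP) lies midway between the tips of the shut fingers; the grasp point (between the pads) lies 19 mm behind it (grip_point_offset is the distance from the TCP to the grasp point, in m); z points along the fingers, y is the line along which they close (so a half turn about z gives the same grasp; the last joint's range is limited). The gripper opens to 85 mm and grips with 20 to 120 N. Pads are 22 mm wide; open, the fingers measure 114 mm over their backs; the gripper's body (76 mm by 85 mm) begins 54 mm behind the grasp point. The pads swing forward as they close: fully open they stand 13 mm farther back than shut.
Start: joints at [1.033, 0.326, -0.193, 1.052, 0, 1.437], TCP at [0.216, 0.506, 0.231] pointing down, gripper open.
Joint ranges: [-2.65, 2.65], [-0.97, 1.79], [-1.3, 1.35], [-1.93, 2.1], [-1.47, 1.37], [-3.14, 3.14]. Speed limits (rad/s): [2.57, 2.57, 3.14, 3.14, 3.14, 3.14].

## Interface

Orientations are given as a rotation vector (axis times angle).
In Python, from cell import * gives the robot as it stands. Calls block until the motion is done:
- movep(position, orientation): joint-space move of the TCP to a pose.
- move_l(position, velocity=0.15, rot=None, until_force=None): straight line of the TCP; rot=None keeps the orientation; velocity is the mean speed in m/s. With until_force (N) it stops when the force on the tool has changed by that much, and returns True; else False.
- set_joints(angles): joint-space move.
- let_go() and grab(newtons=None): open the fingers fully, or close them until they stop; newtons is the grip in N (None keeps the last).
- sleep(seconds).
- ik(position, orientation): joint angles nearest the present ones, or None.
- get_state(): the state.
- grab_frame(name): name is "side" or "top"; returns a dict with "img" (384x512x3 uint8, red, green, blue), "fx", "fy", "cx", "cy" (pixels), "k1" (the pictures are not rectified: a ray, as slopes to the right and down, at radius r is drawn at 1 + k1 r^2 times it, then the intrinsics apply), "cam_to_world" (4x4, takes a point from camera to world coordinates). Camera axes: x right, y down, z forward; pixel columns grow to the right and rows downward; lengths in m; the calibration is good to about 2 mm. A picture is of the moment at which its call begins. There is no depth.
A pose or a line that the arm cannot do raises MotionError and nothing moves.
- sign_off(): hands the job in; it is judged then, once.
Trained networks look in the newest picture that a camera, given by its name, has taken for a name from the list of things; names that differ only in an ending like _2 or _b are one class to them, and where a whole thing is asked for, a point or a joint stands for the part that bears it (a point fixed in the world has none). Each returns a list of dicts, best first, with "score" (0 to 1); they miss things now and then, are a little off and sometimes report something else, mostly with a low value. They report only what shows in the picture. A call takes as long as a camera call.
- spot_in(camera, name): "centre" ([column, row] in pixels, amid what is visible of it).
- silhouettes(camera, name): "mask" (384x512 bool, what is visible of it) and "centre" ([column, row] in pixels, amid what is visible of it).
- tip_of(camera, name): "centre" ([column, row] in pixels: a listed point, or the origin of a listed thing).
The state is a dict: "clock": time; "q": joint angles; "joint_velocities": joint speeds; "tau": joint torques, N m; "position": TCP position; "eef_rot": TCP orientation; "contact_force": force on the tool from outside, world axes, zero at the start; "wrist_torque": the same for the moment, N m; "finger_gap": opening from 0.0 (shut) to 1.0 (fully open); "grasp_force": force on a finger pad.
Only numpy, scipy, OpenCV 4.12 (cv2) and the standard library are available. Lean on these libraries where they do the work, as an engineer would, in place of code of your own. Each camera call takes 0.05 s, during which the arm holds its last target. There are 200 camera calls.

## Task

Slide the fixture's moving jaw (the one with the upright knob) back at least 25 mm to free the sensor housing, lift the housing out, and hold it up to the inspection camera: cover side up, the round port's face centred on the lens, square to it and 120 mm from the glass, tilted to match the way the camera looks down. Finish while still holding it there, motionless in the gripper; do not bump the camera or its stand, and leave the finished housings in the tray where they are.

Things in the scene. Friction and masses are not known exactly. Their poses are not given: they have to be found in the camera images.
- housing: black housing in the fixture, to be shown. Body 60 (x) x 36 (y) x 50 (z) mm; foot tab at the -x end, 12 mm long, 8 high; round port at the +x end, 24 mm across, 12 long. Origin: centre of the body's underside; x out through the port, z up through the grey cover. 0.11 to 0.23 kg. Clamped lengthwise, long sides free to grip; a jaw lip over the tab blocks lifting until the jaw is back
- port (a point): centre of the end face of the housing's port, 42 mm along x and 28 mm up z from the housing's origin; axes as the housing's (x points out of the port). In the fixture the port lies in the open-topped slot of the fixed jaw: it lifts straight up
- fixture: slide-jaw fixture fixed to the table, left or right of the middle (tray on the other side). Origin: on the table under the housing's place; x points from moving jaw to fixed jaw. Aluminium plate 245 x 90 x 14 mm from x -170 to 75 mm; fixed jaw: two steel cheeks 54 mm high beside the port. The housing stands on the plate (14 mm up), axes along the fixture's
- jaw (a joint): travel of the moving jaw in m: 0 clamped, 0.045 fully back; it slides along the fixture's -x with about 3 N of friction plus some drag (10 N per m/s) and stays where it is left
- jaw_knob (a point): middle of the moving jaw's black upright knob, a cylinder 24 mm across, from 52 to 88 mm above the table (this point at 70 mm), on a steel block whose top is at 43 mm; 67 mm behind (-x of) the fixture's origin when clamped; axes as the fixture's
- lens (a point): centre of the front glass of the inspection camera (grey block, black lens, white ring light, at the back). It looks along this frame's -x: towards the robot and 0.2 to 0.55 rad down; y is level, z up across the view. 80 mm ahead of the head's stiff tilt axis, which is 300 mm above the table. In this frame the port belongs at (-120, 0, 0) mm, housing axes along these
- stand: the camera's stand, fixed to the table: base plate 120 x 120 x 18 mm with a 30 mm column, and the camera head; about 335 mm high. Origin: on the table under the lens (as it is when looking level), 80 mm ahead of the base's centre and of the tilt axis; the camera looks to -x
- spare_a: finished housing in the grey tray (200 x 150 x 40 mm), to be left alone. Same part as housing (same size, origin and axes)
- spare_b: the other finished housing in the grey tray, to be left alone. Same part as housing (same size, origin and axes)

How it is judged:
On the way, in this order (a step that is already met when the one before it is completed fails the run):
1. the jaw is slid back at least 25 mm while the housing is still standing in the fixture (value of joint jaw above 0.0245 m and height (world z) of housing below 0.025 m), for 0.2 s.
2. the housing is lifted clear of the fixture in the gripper (contact force between the fingers and housing above 1 N and height (world z) of housing above 0.06 m and contact force between housing and fixture below 0.1 N), for 0.2 s.
At the end, for the whole second after the job is handed in: Gripper holds the housing at rest, cover up, origin over 100 mm high, touching neither fixture nor camera; port towards the lens, its centre 95 to 145 mm from the glass and within 20 mm of the lens axis in y and z; housing x and y axes within 0.25 rad of the lens axes (contact force between the fingers and housing above 1 N and x of port in the frame of lens between -0.145 and -0.095 m and y of port in the frame of lens between -0.02 and 0.02 m and z of port in the frame of lens between -0.02 and 0.02 m and x of housing in the frame of lens below -0.125 m and angle between the x axis of housing and the x axis of lens, either way round below 0.25 rad and angle between the y axis of housing and the y axis of lens, either way round below 0.25 rad and angle between housing's own z axis and vertical below 1.2 rad and height (world z) of housing above 0.1 m and contact force between housing and fixture below 0.1 N and contact force between housing and stand below 0.1 N and linear speed of housing below 0.02 m/s and angular speed of housing below 0.2 rad/s); the arm keeps its last pose, push and grip.
It fails at once if the inspection camera or its stand is hit or pushed (over 3 N) (contact force between stand and the arm above 3 N or contact force between stand and the fingers above 3 N or contact force between stand and housing above 3 N).
It fails at once if a finished housing in the tray is shifted by more than 20 mm (distance of any of spare_a, spare_b from where it was at the start of the episode above 0.02 m).
It also fails if it takes over 48 s, if anything falls off the work surface, if the arm or the gripper's body presses on something with over 40 N, if the wrist force passes 120 N, or if a joint passes its speed limit or range.

## Working session

There is one attempt and no reset: what is moved stays moved. The work goes in short steps, each a Python script; the robot and the scene stay as the last script left them, time stands still between calls to the robot, and variables do not carry over. Pictures are saved under pics/ and viewed, at most 10 in all, crops included, and the job is handed in when it is done.

```bash
mkdir -p pics; ls; cat > h.py <<'E'
from cell import *
import numpy as np, cv2
from scipy.spatial.transform import Rotation as R
from scipy.optimize import least_squares
def cal(f): return {k:f[k] for k in f if k!='img'}
def ray(f,px):
    u=np.array([(px[0]-f['cx'])/f['fx'],(px[1]-f['cy'])/f['fy']]); s=u.copy()
    for _ in range(20): s=u/(1+f['k1']*(s@s))
    T=np.array(f['cam_to_world']); d=T[:3,:3]@np.array([s[0],s[1],1]); return T[:3,3],d/np.linalg.norm(d)
def proj(f,p):
    T=np.array(f['cam_to_world']); c=T[:3,:3].T@(np.asarray(p)-T[:3,3]); s=c[:2]/c[2]; s=s*(1+f['k1']*(s@s))
    return np.array([s[0]*f['fx']+f['cx'],s[1]*f['fy']+f['cy']])
def atz(f,px,z):
    o,d=ray(f,px); return o+d*(z-o[2])/d[2]
def tri(f1,p1,f2,p2):
    o1,d1=ray(f1,p1);o2,d2=ray(f2,p2)
    t=np.linalg.lstsq(np.c_[d1,-d2],o2-o1,rcond=None)[0]
    a,b=o1+d1*t[0],o2+d2*t[1]; return (a+b)/2,np.linalg.norm(a-b)
E
cat > a.py <<'E'
from h import *
F={}
for c in ('side','top'):
    F[c]=grab_frame(c); cv2.imwrite(f'pics/{c}0.png',cv2.cvtColor(F[c]['img'],cv2.COLOR_RGB2BGR))
    f=F[c]; print(c,f['fx'],f['k1'],np.round(f['cam_to_world'],3).tolist())
np.set_printoptions(precision=4,suppress=True)
for n in ('housing','port','fixture','jaw_knob','lens','stand','spare_a'):
    r={}
    for c in F:
        r[c]=tip_of(c,n); print(n,c,[(np.round(x['centre'],1).tolist(),round(x['score'],2)) for x in r[c][:4]])
    if r['side'] and r['top']: print('   tri',*tri(F['side'],r['side'][0]['centre'],F['top'],r['top'][0]['centre']))
s=get_state(); print(s['clock'],s['eef_rot'],s['position'])
import pickle; pickle.dump(F,open('F0.pkl','wb'))
E
python3 a.py
```

```text
pics
side 436.4445386605549 -0.17223715310814255 [[-0.993, -0.097, 0.074, 0.581], [-0.121, 0.741, -0.66, 0.636], [0.01, -0.664, -0.747, 0.923], [0.0, 0.0, 0.0, 1.0]]
top 499.0448007479822 -0.0034838636340424087 [[-0.001, -0.991, 0.136, 0.492], [-1.0, 0.0, -0.007, 0.018], [0.007, -0.136, -0.991, 1.344], [0.0, 0.0, 0.0, 1.0]]
housing side [([289.2, 160.7], 0.71)]
housing top [([349.2, 232.8], 0.9)]
   tri [ 0.5706 -0.2459  0.0179] 0.010084352668356293
port side [([269.4, 149.2], 0.58)]
port top [([353.1, 210.2], 0.96)]
   tri [ 0.6287 -0.2509  0.0516] 0.012411905424104063
fixture side [([286.8, 161.0], 0.92)]
fixture top [([347.3, 232.8], 0.74)]
   tri [ 0.5739 -0.2405  0.0209] 0.017062027830181403
jaw_knob side [([306.5, 159.7], 0.64)]
jaw_knob top [([346.2, 251.8], 0.81)]
   tri [ 0.5212 -0.232   0.0427] 0.012493376566359035
lens side [([205.5, 167.9], 0.77), ([282.7, 303.9], 0.22)]
lens top [([234.1, 143.9], 0.76)]
   tri [0.7437 0.0527 0.2818] 0.0010959815870080544
stand side [([212.0, 241.0], 0.73)]
stand top [([241.6, 174.1], 0.79)]
   tri [ 0.7388  0.0412 -0.0034] 0.022449127764453142
spare_a side [([280.4, 332.5], 0.83), ([282.3, 302.9], 0.63)]
spare_a top [([159.3, 233.4], 0.78), ([186.4, 235.5], 0.77)]
   tri [0.5616 0.2616 0.0027] 0.007092827507034967
0.8 [0.6301 3.0777 0.0001] [0.2161 0.5058 0.2313]
```

View pics/side0.png

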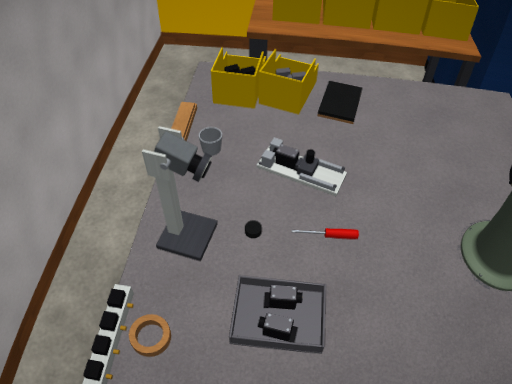

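View pics/top0.png

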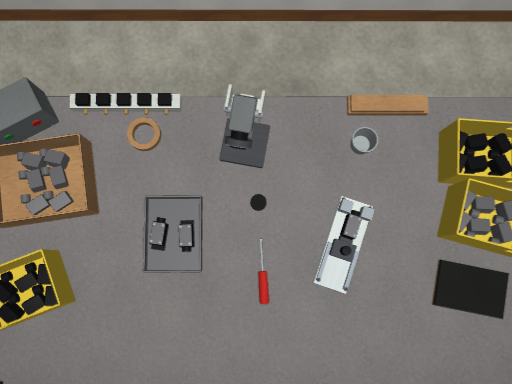

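The side view shows the fixture around (302,165), with housing at (288,157) and knob at (310,157). The camera stand is at (185,190), and the tray with the two spares at (280,313). In the top view the fixture is at (345,245), stand at (243,130) and tray at (173,233), so detections agree with the pictures. Next: zoomed crops for edges.

```bash
python3 - <<'E'
from h import *
import pickle; F=pickle.load(open('F0.pkl','rb'))
def crop(c,x,y,w,h,k): 
    return cv2.cvtColor(cv2.resize(F[c]['img'][y:y+h,x:x+w],None,fx=k,fy=k,interpolation=cv2.INTER_CUBIC),cv2.COLOR_RGB2BGR)
a=crop('top',305,185,80,115,5); b=crop('top',205,75,80,115,5)
cv2.imwrite('pics/c1.png',np.hstack([a,b]))
a=crop('side',245,125,115,75,3.4); b=crop('side',130,115,100,150,4)
im=np.zeros((600,800,3),np.uint8); im[:a.shape[0],:a.shape[1]]=a; im[:600,400:800]=b
cv2.imwrite('pics/c2.png',im)
E
```

```text
(no output)
```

View pics/c1.png

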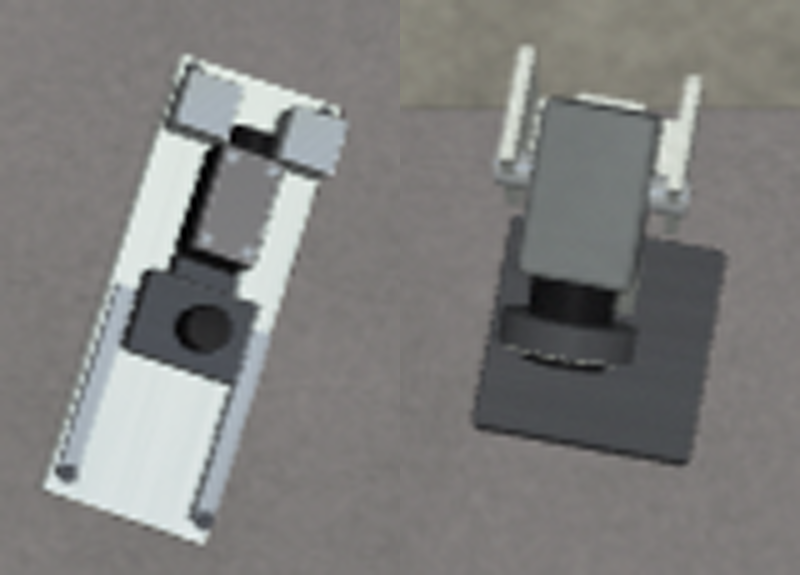

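View pics/c2.png

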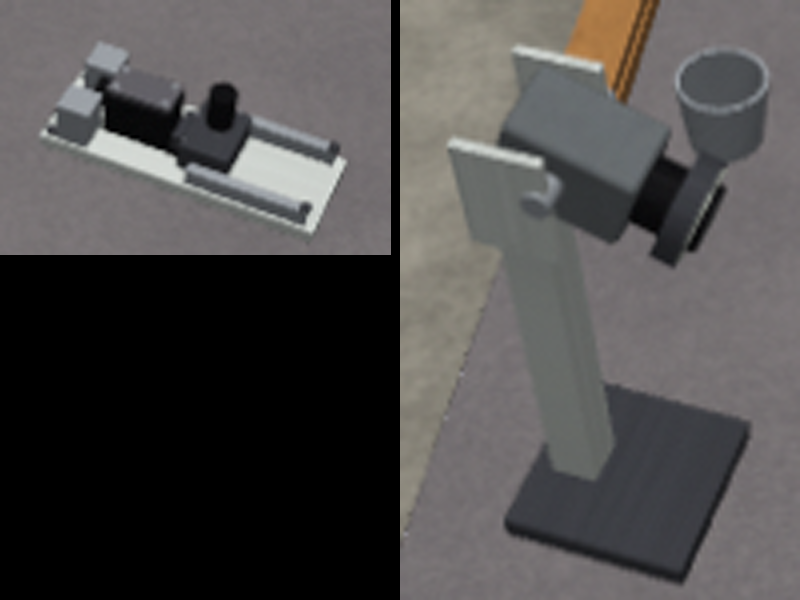

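Crop 1 shows the white plate with corners (43,487), (206,545), (182,55) and (345,105), and the knob top at (205,326). The base corners there are (473,430), (688,465), (726,252) and (513,215). Crop 2 gives the same from the side. The glass centre is near (708,220) there and near (565,352) in crop 1, so the network's lens point is a few pixels off. I'll fit the poses.

```bash
cat > fit.py <<'E'
from h import *
import pickle; F=pickle.load(open('F0.pkl','rb'))
np.set_printoptions(precision=4,suppress=True)
def px(c,x,y):
    if c=='ft': k,o=5,(305,185)
    if c=='st': k,o=5,(205-80,75)
    if c=='fs': k,o=3.4,(245,125)
    if c=='ss': k,o=4,(130-100,115)
    return ('top' if c[1]=='t' else 'side'),np.array([(x+.5)/k-.5+o[0],(y+.5)/k-.5+o[1]])
fo=[('ft',43,487,-.17,.045,.014),('ft',206,545,-.17,-.045,.014),('ft',182,55,.075,.045,.014),('ft',345,105,.075,-.045,.014),
    ('ft',205,326,-.067,0,.088),('fs',40,131,.075,.045,.014),('fs',313,226,-.17,.045,.014),('fs',345,158,-.17,-.045,.014),('fs',223,88,-.067,0,.088)]
so=[('st',473,430,.02,.06,.018),('st',688,465,.02,-.06,.018),('st',726,252,.14,-.06,.018),('st',513,215,.14,.06,.018),
    ('ss',505,515,.14,.06,.018),('ss',683,570,.02,.06,.018),('ss',750,423,.02,-.06,.018)]
def w(p,q): c,s=np.cos(p[2]),np.sin(p[2]); return np.array([p[0]+c*q[0]-s*q[1],p[1]+s*q[0]+c*q[1],q[2]])
def res(p,o): # per-side-camera small pixel bias allowed
    r=[]
    for c,x,y,*q in o:
        cam,m=px(c,x,y); r.append(proj(F[cam],w(p,q))-m-(p[3:5] if cam=='side' else 0))
    return np.r_[np.ravel(r),np.array(p[3:5])*.3]
f=least_squares(res,[.57,-.245,-.25,0,0],args=(fo,)); print('fixture',f.x,'\n',f.fun[:-2].reshape(-1,2))
s=least_squares(res,[.74,.04,-.15,0,0],args=(so,)); print('stand',s.x,'\n',s.fun[:-2].reshape(-1,2))
lo=[px('st',565,352),px('ss',708,220)]
def lens(t): return w(s.x,[.08*(1-np.cos(t)),0,.3-.08*np.sin(t)])
for cams in (lo[:1],lo[1:],lo):
    g=lambda t:np.ravel([proj(F[c],lens(t[0]))-m-(s.x[3:5] if c=='side' else 0) for c,m in cams])
    t=least_squares(g,[.35]); print('tilt',t.x,t.fun)
    print(lens(t.x[0]))
print('tri',tri('x' and F['top'],lo[0][1],F['side'],lo[1][1]+s.x[3:5]))
E
python3 fit.py
```

```text
fixture [ 0.5821 -0.2453 -0.332   0.804   0.4157] 
 [[-0.2186  0.2915]
 [-0.1938  0.0037]
 [ 0.1485 -0.7102]
 [-0.5343  0.1188]
 [ 0.8861  0.1824]
 [-0.4449 -0.1681]
 [-0.0903  0.9363]
 [ 0.4666 -0.6889]
 [ 0.141  -0.0418]]
stand [ 0.732   0.0471 -0.1817  1.324  -0.4041] 
 [[-0.43   -0.6787]
 [ 0.2307  0.2237]
 [ 0.4153  0.3268]
 [-0.1387 -0.0139]
 [-0.4295  0.8387]
 [ 0.0535  0.2601]
 [ 0.4952 -1.1352]]
tilt [0.6585] [0.7925 0.2541]
[0.7485 0.0441 0.251 ]
tilt [0.3903] [1.1161 0.6044]
[0.7379 0.0461 0.2696]
tilt [0.4282] [-0.1623  2.7615  0.6558  1.3954]
[0.7391 0.0458 0.2668]
tri (array([0.7423, 0.0454, 0.2708]), np.float64(0.004069258900677259))
```

```bash
cat >> h.py <<'E'
FX=np.array([.5821,-.2453]); FY=-.332
SX=np.array([.732,.0471]); SY=-.1817; TILT=.41
def fw(x,y,z): return np.r_[FX+R.from_euler('z',FY).as_matrix()[:2,:2]@[x,y],z]
def trot(yaw,t=0,flip=0): return (R.from_euler('z',yaw)*R.from_euler('y',-t)*R.from_euler('x',np.pi)*R.from_euler('z',np.pi*flip)).as_rotvec()
GZ=.030-.019   # TCP height over housing underside
def lensT(t=None):
    t=TILT if t is None else t
    p=np.r_[SX+R.from_euler('z',SY).as_matrix()[:2,:2]@[.08*(1-np.cos(t)),0],.3-.08*np.sin(t)]
    return p,R.from_euler('z',SY)*R.from_euler('y',-t)
def final(d=.12,t=None):
    p,r=lensT(t); return p+r.apply([-d-.042,0,GZ-.028])
E
python3 - <<'E'
from h import *
np.set_printoptions(precision=3,suppress=True)
s=get_state()
for fl in (0,1):
    print(fl,[ik(fw(x,0,z),trot(FY,0,fl)) for x,z in ((-.067,.053),(-.105,.2),(0,.025),(0,.3))],ik(final(),trot(SY,TILT,fl)),ik(final(.2),trot(SY,TILT,fl)))
print(final(),lensT()[0])
E
```

```text
0 [array([-0.537,  0.531, -0.378,  0.661,  0.   ,  2.936]), array([-0.552,  0.307, -0.303,  0.96 ,  0.   ,  2.921]), array([-0.516,  0.667, -0.205,  0.698,  0.   ,  2.958]), array([-0.516,  0.454,  0.174,  1.29 ,  0.   ,  2.958])] [ 0.041  0.207 -0.575  0.388 -0.088 -2.937] [ 0.08   0.132 -0.77   0.271 -0.103 -2.9  ]
1 [array([-0.537,  0.531, -0.378,  0.661,  0.   , -0.205]), array([-0.552,  0.307, -0.303,  0.96 ,  0.   , -0.22 ]), array([-0.516,  0.667, -0.205,  0.698,  0.   , -0.184]), array([-0.516,  0.454,  0.174,  1.29 ,  0.   , -0.184])] [ 0.041  0.207 -0.575  0.388 -0.088  0.205] [ 0.08   0.132 -0.77   0.271 -0.103  0.241]
[0.599 0.072 0.188] [0.739 0.046 0.268]
```

```bash
python3 - <<'E'
from h import *
np.set_printoptions(precision=3,suppress=True)
rot=trot(FY,0,1)
movep([.42,-.05,.3],rot)
movep(fw(-.067,0,.15),rot)
print(move_l(fw(-.067,0,.051),.12,until_force=15))
grab(30); s=get_state(); print(s['clock'],s['finger_gap'],s['grasp_force'],s['position'])
move_l(fw(-.067-.036,0,.051),.06); s=get_state(); print(s['clock'],s['contact_force'],s['finger_gap'])
f=grab_frame('side'); g=grab_frame('top')
a=cv2.resize(f['img'][110:210,235:370],None,fx=3.4,fy=3.4); b=cv2.resize(g['img'][185:300,305:385],None,fx=4,fy=4)
im=np.zeros((460,800,3),np.uint8); im[:a.shape[0],:a.shape[1]]=a; im[:460,465:465+320]=b
cv2.imwrite('pics/p1.png',im[...,::-1])
E
```

```text
False
5.475 0.27170103532085255 29.48210209608078 [ 0.519 -0.222  0.051]
6.225 [1.77  4.418 4.343] 0.2706620499915259
```

View pics/p1.png

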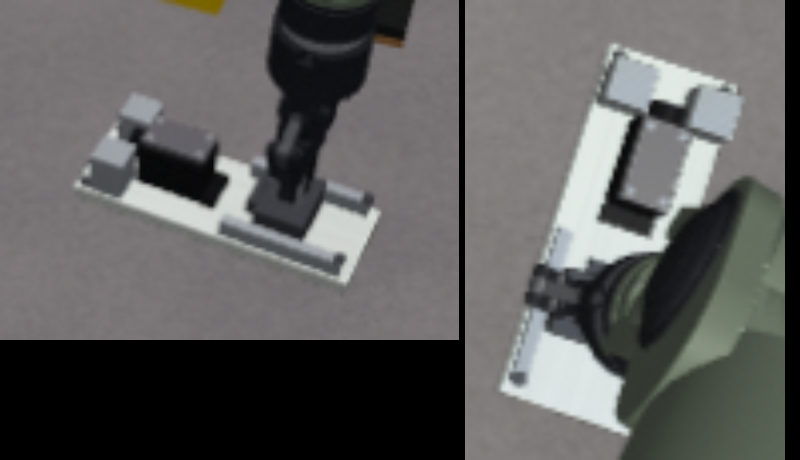

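The jaw is back, at about (285,205) in the side crop. The housing still stands at (180,160) with its foot tab exposed. Now grasp and lift.

```bash
python3 - <<'E'
from h import *
np.set_printoptions(precision=3,suppress=True)
rot=trot(FY,0,1)
let_go(); p=get_state()['position']
move_l([p[0],p[1],.15],.2)
move_l(fw(0,0,.15),.2)
print(move_l(fw(0,0,.014+GZ),.1,until_force=15))
grab(60); s=get_state(); print(s['clock'],s['finger_gap'],s['grasp_force'],s['position'])
move_l(fw(0,0,.13),.08); move_l(fw(-.05,0,.3),.2)
s=get_state(); print(s['clock'],s['contact_force'],s['finger_gap'],s['grasp_force'])
movep(final(.22),trot(SY,TILT,1)); s=get_state(); print(s['clock'],s['position'])
f=grab_frame('side'); g=grab_frame('top')
import pickle; pickle.dump({'side':f,'top':g},open('F1.pkl','wb'))
a=cv2.resize(f['img'][110:260,140:310],None,fx=3,fy=3); b=cv2.resize(g['img'][75:225,200:285],None,fx=3.4,fy=3.4)
im=np.zeros((510,800,3),np.uint8); im[:a.shape[0],:a.shape[1]]=a; im[:510,510:510+b.shape[1]]=b
cv2.imwrite('pics/p2.png',im[...,::-1])
E
```

```text
False
10.175 0.41219334078975284 61.35576009750366 [ 0.583 -0.245  0.025]
12.675 [ 0.081 -0.077 -2.988] 0.41264013334739896 60.789467096328735
14.0083 [0.51  0.088 0.149]
```

View pics/p2.png

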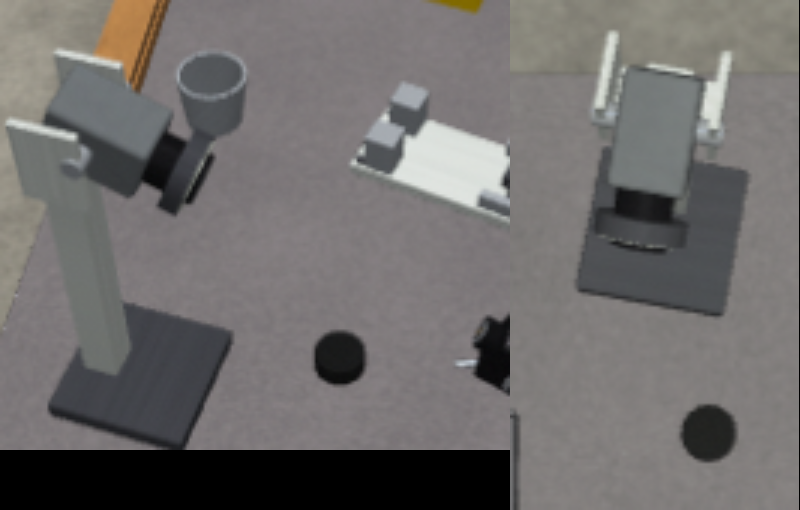

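The housing is gripped (60 N, gap steady) and its port shows at about (490,335) in the side crop, short of the lens. The camera head is undisturbed. Before the final approach I'll check the tilt estimate with an overlay.

```bash
python3 - <<'E'
from h import *
import pickle; F=pickle.load(open('F1.pkl','rb'))
b=np.array([1.32,-.40]); row=[]
for cam,(x,y,w,h) in (('side',(145,118,66,75)),('top',(212,85,66,75))):
    r_=[]
    for t in (.3,.4,.5):
        k=4; im=cv2.resize(F[cam]['img'][y:y+h,x:x+w],None,fx=k,fy=k,interpolation=cv2.INTER_CUBIC)[...,::-1].copy()
        p,r=lensT(t)
        def P(q):
            u=proj(F[cam],p+r.apply(q))-(b if cam=='side' else 0); return tuple(int(v) for v in np.round((u+.5-[x,y])*k-.5))
        cv2.line(im,P([.08,0,0]),P([0,0,0]),(0,0,255),1)
        for rad in (.018,):
            cv2.polylines(im,[np.array([P([0,rad*np.cos(a),rad*np.sin(a)]) for a in np.linspace(0,6.3,40)])],False,(0,255,255),1)
        cv2.line(im,P([.08,.05,0]),P([.08,-.05,0]),(0,255,0),1)
        for sy in (1,-1): cv2.line(im,P([.11,sy*.027,.027]),P([.04,sy*.027,.027]),(255,0,255),1)
        r_.append(im)
    row.append(np.hstack(r_))
cv2.imwrite('pics/ov.png',np.vstack(row)[:600,:800])
E
```

```text
(no output)
```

View pics/ov.png

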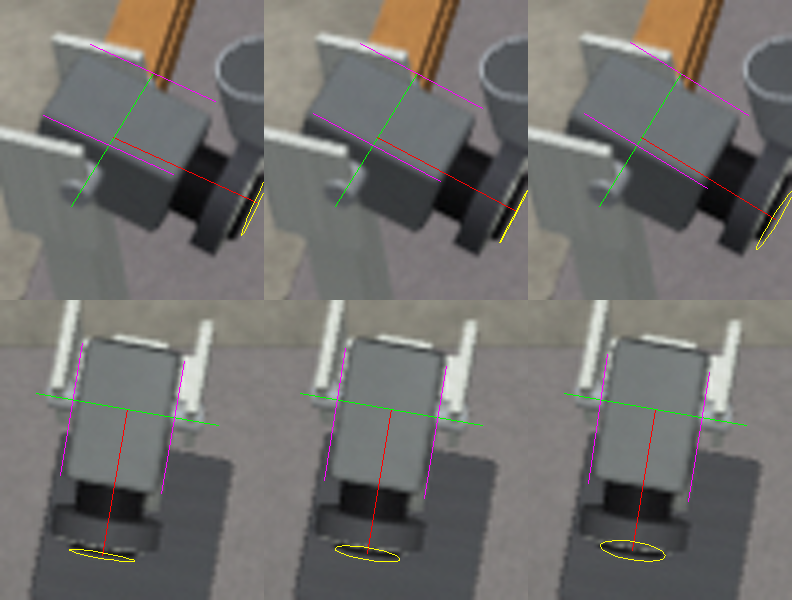

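The overlay at 0.3 fits best. In the side view the glass ellipse lands on the glass (252,207) and the ring's front face shows as a sliver, which requires tilt below 0.386. I'll use 0.32 and approach.

```bash
sed -i 's/TILT=.41/TILT=.32/' h.py; python3 - <<'E'
from h import *
np.set_printoptions(precision=4,suppress=True)
rot=trot(SY,TILT,1)
movep(final(.2),rot); print(move_l(final(.12),.08,until_force=8)); sleep(.3)
s=get_state(); print(s['clock'],s['position'],final(),s['contact_force'],s['grasp_force'])
F={c:grab_frame(c) for c in('side','top')}
p,r=lensT(); port=p+r.apply([-.12,0,0]); o=port-r.apply([.042,0,.028])
row=[]
for cam,(x,y,w,h) in (('side',(140,110,130,130)),('top',(190,75,120,140))):
    k=3; im=cv2.resize(F[cam]['img'][y:y+h,x:x+w],None,fx=k,fy=k,interpolation=cv2.INTER_CUBIC)[...,::-1].copy()
    for n in ('port','housing','lens'):
        print(cam,n,[(np.round(d['centre'],1),round(d['score'],2)) for d in tip_of(cam,n)[:2]],proj(F[cam],{'port':port,'housing':o,'lens':p}[n]))
    P=lambda q:tuple(int(v) for v in np.round((proj(F[cam],q)-([1.,-.2] if cam=='side' else [0,0])+.5-[x,y])*k-.5))
    cv2.line(im,P(p),P(port),(0,0,255),1)
    cv2.polylines(im,[np.array([P(port+r.apply([0,.012*np.cos(a),.012*np.sin(a)])) for a in np.linspace(0,6.3,40)])],False,(0,255,255),1)
    cv2.polylines(im,[np.array([P(o+r.apply([a,b,.05])) for a,b in ((.03,.018),(.03,-.018),(-.03,-.018),(-.03,.018),(.03,.018))])],False,(255,0,255),1)
    out=np.zeros((420,400,3),np.uint8); out[:im.shape[0],:im.shape[1]]=im[:420,:400]; row.append(out)
cv2.imwrite('pics/fin.png',np.hstack(row))
E
```

```text
False
15.9 [0.5898 0.0733 0.2077] [0.59   0.0732 0.2077] [-0.0279 -0.2085 -2.2809] 60.71080684661865
side port [(array([263.5, 191.2]), 0.61)] [263.0414 193.3761]
side housing [(array([277.5, 208.6]), 0.82), (array([265.9, 191.7]), 0.46)] [276.6976 208.9548]
side lens [] [209.8071 168.2661]
top port [(array([224.9, 201.2]), 0.62)] [228.1329 201.2263]
top housing [(array([226.1, 220.5]), 0.71), (array([340.2, 262.9]), 0.21)] [226.3633 216.4437]
top lens [(array([236.1, 145.5]), 0.94)] [237.0993 148.337 ]
```

View pics/fin.png

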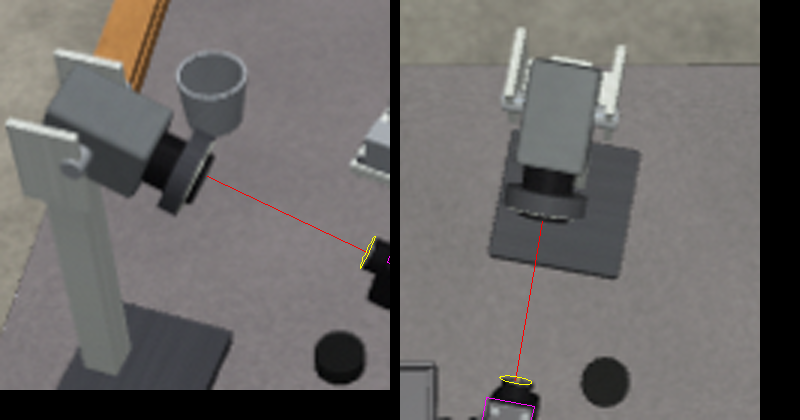

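The port lies on the predicted circle in both views, at (368,252) in the side crop and (516,380) in the top crop, and the line meets the glass within a few mm. Handing in.

```bash
python3 -c "
from cell import *
print(sign_off())"
```

```text
the job is handed in; nothing more can be done
None
```

I slid the jaw back about 36 mm, lifted the housing out and signed off with it held still in the gripper, cover up. The port is about 120 mm from the lens and tilted 0.32 rad (estimated from the images); sign-off returned no verdict.

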